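# Knock the jig's locking pins home

## Robot

A 7-joint arm with a two-finger parallel gripper is mounted at the origin on the work surface. World frame = base frame: x ahead of the robot, y to its left, z up, the work surface at z = 0. Lengths are in m, angles in rad, forces in N, time in s.
With the tool pointing down it reaches from about 0.4 to 0.875 m from the base axis. Payload 6.5 kg.
Tool frame: the origin (TCP) lies midway between the tips of the shut fingers; the grasp point (between the pads) lies 19 mm behind it (robot.grip_point_offset is the distance from the TCP to the grasp point, in m); z points along the fingers, y is the line along which they close (so a half turn about z gives the same grasp; the last joint's range is limited). The gripper opens to 88 mm and grips with 3 to 60 N. Pads are 18 mm wide; open, the fingers measure 123 mm over their backs; the gripper's body (75 mm by 187 mm) begins 45 mm behind the grasp point.
Start: joints at [1.254, 0.536, -0.004, 1.538, 0.003, 1.067, -0.071], TCP at [0.161, -0.63, 0.239] pointing down, gripper open.
Joint ranges: [-2.7, 2.7], [-0.37, 2.16], [-1.27, 1.26], [0.24, 2.4], [-1.31, 4.45], [0.19, 1.91], [-2.76, 2.76]. Speed limits (rad/s): [2.39, 2.39, 3.14, 3.14, 3.14, 3.14, 3.14].

## Interface

Orientations are given as a unit quaternion [x, y, z, w].
In Python, from plant import robot, imaging, models gives the robot as it stands. The module is installed in compiled form; this text tells all that it offers.
- The arm moves only by the shell command python3 -m crank 'ROWS'. ROWS is JSON, a list that holds one entry, the list of rows, each a list of 5 numbers: the shift along the tool's x, y, z normalised to -1 to 1, where 1 is 0.2 m, then the turn about the tool's z normalised to -1 to 1, where 1 is 90 degrees, then the finger opening in mm, from 0 to 88.1. In form: [[[x, y, z, twist, grip], ...]]. A call has 1 to 8 rows; each row is the pose to reach, as a shift and turn from the pose commanded when the call began, along the tool's axes at that moment; what a row does not reach only later rows make up. A row lasts 1/10 s, in which the tool goes at most 50 mm and 8.59 degrees, less where a joint would pass 70% of its speed; a pose out of reach is approached as far as the arm can. A call with a number of a shift or a turn outside -1 to 1 is refused whole. A call with a gripper value outside its range is refused whole. The fingers move at their own pace and stop on an object; the grip force is fixed at half the most. Time passes only in rows, so rows that repeat a pose let the fingers close. It gives the time, the measured TCP pose, the force, the opening and the grip force at its end, in the units of the state.
- robot.observe(): the state, without advancing time (a new reading comes with each control period).
- imaging.capture(name): name is "scene" or "top" or "wrist"; returns a dict with "color" (400x640x3 uint8, red, green, blue), "z_map" (400x640 float32, m along the optical axis (not along the pixel's ray), 0 where there is no reading), "camera_matrix" (3x3 intrinsics, pixels), "camera_from_world" (4x4, takes a point from world to camera coordinates). Camera axes: x right, y down, z forward; pixel columns grow to the right and rows downward; lengths in m; the calibration is good to about 2 mm. A picture is of the moment at which its call begins.
- robot.close_job(): hands the job in; it is judged then, once.
Trained networks look in the newest picture that a camera, given by its name, has taken for a name from the list of things; names that differ only in an ending like _2 or _b are one class to them, and where a whole thing is asked for, a point or a joint stands for the part that bears it (a point fixed in the world has none). Each returns a list of dicts, best first, with "p" (0 to 1); they miss things now and then, are a little off and sometimes report something else, mostly with a low value. They report only what shows in the picture. A call takes as long as a camera call. They do not tell look-alikes from the thing itself.
- models.recognise(camera, thing): "box" ([left, top, right, bottom] in pixels, round what is visible of it).
- models.place_of(camera, thing): "point" ([column, row] in pixels: a listed point, or the origin of a listed thing).
The state is a dict: "time": time; "joints": joint angles; "joint_vel": joint speeds; "joint_torque": joint torques, N m; "ee_pos": TCP position; "ee_rot": TCP orientation; "force": force on the tool from outside, world axes, zero at the start; "ft_torque": the same for the moment, N m; "width": finger opening in m; "gripper_force": force on a finger pad.
Only numpy, scipy, OpenCV 4.12 (cv2) and the standard library are available. Lean on these libraries where they do the work, as an engineer would, in place of code of your own. Each camera call takes 0.05 s, during which the arm holds its last target. There are 200 camera calls.

## Task

Lift the orange-headed mallet up and off the two hooks of its blue rack, and with sharp blows of its head knock both red-capped locking pins of the assembly jig fully home, until their caps sit on their bosses. Touch the pins only with the mallet, do not hit the white casting between them, and leave the other things on the table where they are. Then hang the mallet back on its two hooks and let go.

Things in the scene. Friction and masses are not known exactly. Their poses are not given: they have to be found in the camera images.
- mallet: Mallet, 205 mm long, 0.3 to 0.45 kg: level black handle 22 mm wide, 24 mm high; upright orange head 46 mm across, 80 mm high, axis at x = +84 mm; steel end knob 30 mm across, end at x = -98 mm. Origin on the handle's axis, midway between the hooks as it hangs: grip here from above, across the 22 mm. x along the handle to the head, z up. Balances 5 to 20 mm from the origin on the head's side.
- mallet_face (a point): Centre of the mallet head's lower striking face, 46 mm across; in the mallet's frame at x = +84, z = -40 mm. The head reaches equally far, 40 mm, above the handle's axis.
- rack: Blue fixed mallet rack, z up. Origin on the table right under the middle between the two hooks (y = +44 and -44 mm, each 10 mm thick). Each is a level arm towards -x from a post at x = +64 mm. Between the arms fingers have free room down to a bar 65 mm above the table at x = +64 mm. Base plate 130 x 130 mm, 12 mm high.
- rack_seat (a point): Where the mallet's origin lies when it hangs: 152 mm above the rack's origin; handle along the rack's y, head at +y. Each hook has a flat bed 140 mm above the table for the handle, between two yellow lips rising to 167 mm, 33 mm apart at the bed and 53 mm at the top. Posts end at bed height.
- jig: Assembly jig, fixed to the table: dark steel plate 110 (x) x 250 (y) x 20 mm high. Origin at the centre of its underside, z up. Two upright steel bosses, 42 mm across, tops 55 mm above the table, stand at x = 0, y = +75 and y = -75 mm and carry the pins.
- pin_left: Sprung pin at y = +75 mm of the jig: red cap 30 mm across, 14 mm high, on a steel shank. Origin at the centre of the cap's top. Slides straight down only; starts 16 to 24 mm proud (cap top 85 to 93 mm above the table); home when the cap rests on the boss at a hard stop, cap top 69 mm above the table. Resists with 5 to 6.5 N plus a little drag with speed; stays where driven.
- pin_right: The same kind of pin at y = -75 mm of the jig; its start height is its own.
- casting: White machine casting fixed on the jig between the pins: 85 (x) x 60 (y) mm, its top (a barrel along x with a metal disc) 100 mm above the table. Origin at the centre of its underside, 20 mm above the table, at the jig's centre.
- screwdriver: Bystander: screwdriver lying on the table, about 200 mm long; to be left alone. Origin at its underside or on its axis.
- wrench: Bystander: steel wrench lying on the table; to be left alone. Origin at its underside or on its axis.
- oil: Bystander: white bottle with a red cap, 60 mm across, 150 mm tall; to be left alone. Origin at its underside or on its axis.
- handwheel: Bystander: aluminium handwheel with a groove, 100 mm across, 45 mm tall; to be left alone. Origin at its underside or on its axis.
- grease: Bystander: clear jar with a blue lid, 70 mm across, 80 mm tall; to be left alone. Origin at its underside or on its axis.
- bracket: Bystander: aluminium angle bracket, 90 x 120 mm, 72 mm tall; to be left alone. Origin at its underside or on its axis.
- bush: Bystander: brass bush, 44 mm across, 35 mm tall; to be left alone. Origin at its underside or on its axis.
Things that resemble listed ones, but are neither listed nor needed, are in the scene too. What is shaped like the mallet but purple or yellow is not meant.

How it is judged:
On the way, in this order (a step that is already met when the one before it is completed fails the run):
1. the mallet is lifted clear of its hooks (30 mm above where it hung) (z of mallet in the frame of rack above 0.182 m), for 0.2 s.
2. a blow of the mallet drives a pin down (the pin moves faster than 0.05 m/s under the mallet) (((contact force between mallet and pin_left above 1 N and linear speed of pin_left above 0.05 m/s) or (contact force between mallet and pin_right above 1 N and linear speed of pin_right above 0.05 m/s))).
3. one pin is home (cap within 2.5 mm of its seat) (z of any of pin_left, pin_right in the frame of jig below 0.0715 m), for 0.1 s.
4. a blow of the mallet drives the other pin down (faster than 0.05 m/s) (((z of pin_left in the frame of jig below 0.0715 m and not (z of pin_right in the frame of jig below 0.0715 m) and (contact force between mallet and pin_right above 1 N and linear speed of pin_right above 0.05 m/s)) or (z of pin_right in the frame of jig below 0.0715 m and not (z of pin_left in the frame of jig below 0.0715 m) and (contact force between mallet and pin_left above 1 N and linear speed of pin_left above 0.05 m/s)))).
5. both pins are home (z of each of pin_left, pin_right in the frame of jig below 0.0715 m), for 0.2 s.
At the end, for the whole second after the job is handed in: Both pins are home (cap within 2.5 mm of its seat), and the mallet hangs at rest, released, in both cradles of its rack: handle along the rack's y within 0.2 rad, origin within 15 mm in x and 40 mm in y of the middle and within 7 mm of its hanging height (all of step 5 and z of mallet in the frame of rack between 0.145 and 0.159 m and x of mallet in the frame of rack between -0.015 and 0.015 m and y of mallet in the frame of rack between -0.04 and 0.04 m and angle between the x axis of mallet and the y axis of rack, either way round below 0.2 rad and linear speed of mallet below 0.02 m/s); the robot touches nothing.
It fails at once if a pin is touched by the robot itself (over 1 N) (contact force between any of the fingers, the arm and pin_left above 1 N or contact force between any of the fingers, the arm and pin_right above 1 N).
It fails at once if the mallet or the robot hits the casting (over 3 N) (contact force between any of mallet, the fingers, the arm and casting above 3 N).
It fails at once if another thing on the table is displaced by more than 30 mm (distance of any of screwdriver, wrench, oil, handwheel, grease, bracket, bush from where it was at the start of the episode above 0.03 m).
It also fails if it takes over 58 s, if anything falls off the work surface, if the arm or the gripper's body presses on something with over 40 N, if the wrist force passes 120 N, or if a joint passes its speed limit or range.

## Working session

There is one attempt and no reset: what is moved stays moved. The work goes in short steps, Python scripts to look and compute and a shell command to move; the robot and the scene stay as the last step left them, time stands still between calls to the robot, and variables do not carry over. Pictures are saved under pics/ and viewed, at most 10 in all, crops included, and the job is handed in when it is done.

```bash
mkdir -p pics; cat > h.py <<'E'
import numpy as np, cv2
from plant import robot, imaging, models
def cap(n,save=None):
    c=imaging.capture(n)
    if save: cv2.imwrite('pics/'+save,c['color'][:,:,::-1])
    return c
def ray(c,px):
    K=c['camera_matrix'];T=np.linalg.inv(c['camera_from_world'])
    d=T[:3,:3]@np.linalg.inv(K)@np.array([px[0],px[1],1.]); return T[:3,3],d
def atz(c,px,z):
    o,d=ray(c,px); return o+d*(z-o[2])/d[2]
def cloud(c):
    h,w=c['z_map'].shape;v,u=np.mgrid[:h,:w];z=c['z_map']
    p=np.stack([u,v,np.ones_like(u)],-1)@np.linalg.inv(c['camera_matrix']).T*z[...,None]
    T=np.linalg.inv(c['camera_from_world']);P=p@T[:3,:3].T+T[:3,3]; P[z==0]=np.nan
    return P
E
python3 - <<'E'
from h import *
for n in ['scene','top']:
    c=cap(n,n+'0.png');P=cloud(c)
    print(n,np.linalg.inv(c['camera_from_world'])[:3,3].round(2))
    for t in ['mallet','mallet_face','rack','rack_seat','jig','pin_left','pin_right','casting']:
        for r in models.place_of(n,t)[:3]:
            u,v=np.array(r['point']).round().astype(int)
            print(t,round(r['p'],2),u,v,P[min(v,399),min(u,639)].round(3))
print(robot.observe())
E
```

```text
scene [1.06 0.58 0.87]
mallet 0.82 334 181 [ 0.38  -0.199  0.031]
mallet 0.71 301 137 [ 0.308 -0.491  0.029]
mallet_face 0.85 324 146 [ 0.264 -0.4    0.018]
mallet_face 0.82 337 200 [ 0.426 -0.126  0.021]
mallet_face 0.61 300 205 [ 0.603 -0.083  0.128]
rack 0.98 282 216 [ 0.608 -0.177  0.015]
rack_seat 0.65 285 177 [ 0.59  -0.175  0.165]
jig 0.69 376 313 [0.647 0.277 0.079]
jig 0.48 285 216 [ 0.598 -0.175  0.011]
pin_left 0.75 410 314 [0.592 0.329 0.09 ]
pin_right 0.44 357 276 [0.619 0.179 0.094]
casting 0.7 378 311 [0.641 0.277 0.083]
top [ 0.47 -0.09  1.24]
mallet 0.91 346 183 [ 0.588 -0.178  0.166]
mallet 0.77 438 275 [ 0.296 -0.493  0.03 ]
mallet 0.61 350 247 [ 0.388 -0.202  0.027]
mallet_face 0.91 416 285 [ 0.266 -0.416  0.044]
mallet_face 0.8 328 235 [ 0.428 -0.129  0.041]
mallet_face 0.79 323 188 [ 0.572 -0.11   0.167]
rack 0.75 346 188 [ 0.587 -0.191  0.011]
rack_seat 0.82 347 183 [ 0.588 -0.182  0.163]
jig 0.85 216 182 [0.599 0.23  0.09 ]
jig 0.2 215 134 [0.765 0.249 0.044]
pin_left 0.61 185 182 [0.598 0.327 0.094]
pin_left 0.5 234 172 [0.631 0.173 0.092]
pin_right 0.56 233 172 [0.63  0.175 0.096]
pin_right 0.5 289 248 [0.384 0.002 0.013]
casting 0.83 216 183 [0.596 0.232 0.085]
{'time': 0.9, 'joints': array([ 1.25377631,  0.53640538, -0.00440982,  1.53789018,  0.00259095,
        1.06728969, -0.07121789]), 'joint_vel': array([-0.00118965, -0.0002597 , -0.00030801,  0.00079017,  0.00058568,
        0.00093897, -0.00090462]), 'joint_torque': array([-2.47605267e-04, -5.70897746e+01,  9.90103483e-01, -2.51921457e+01,
       -5.62473515e-02,  1.06927694e-02, -1.59151114e-05]), 'ee_pos': array([ 0.16133831, -0.6296587 ,  0.23871614]), 'ee_rot': array([ 9.92145047e-01,  1.25092788e-01, -6.46357061e-06,  7.95529611e-06]), 'force': array([0.51666282, 0.44722343, 0.71111309]), 'ft_torque': array([-0.0292182 , -0.02406176, -0.00141926]), 'gripper_force': 0.0, 'width': 0.08832898255908107}
```

View pics/top0.png

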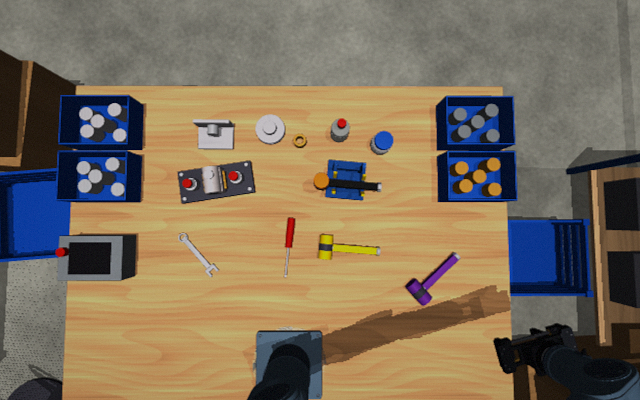

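View pics/scene0.png

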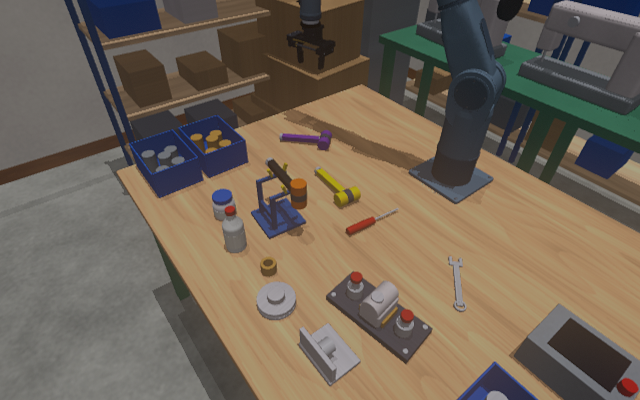

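The top view shows the mallet on its rack: head at (320,182), handle running to (380,187). The jig is at (216,182), with red pins at (187,183) and (233,177). The yellow and purple mallets are decoys. Next I measure these from the depth data.

```bash
python3 - <<'E'
from h import *
for n in ['top','scene']:
    c=cap(n);P=cloud(c);h=cv2.cvtColor(c['color'],cv2.COLOR_RGB2HSV).astype(int)
    H,S,V=h[...,0],h[...,1],h[...,2]
    box=lambda x0,x1,y0,y1,z0,z1:(P[...,0]>x0)&(P[...,0]<x1)&(P[...,1]>y0)&(P[...,1]<y1)&(P[...,2]>z0)&(P[...,2]<z1)
    def rep(t,m):
        q=P[m]
        if len(q): 
            k=(q[:,:2].min(0)+q[:,:2].max(0))/2
            print(n,t,len(q),'med',np.median(q,0).round(4),'mid',k.round(4),'ext',np.ptp(q,axis=0).round(3),'zmed/95',np.percentile(q[:,2],[50,95]).round(4))
    rep('headtop',box(.5,.68,-.3,0,.178,.25))
    m=box(.5,.68,-.3,0,.15,.178)&(V<70)
    rep('handle',m)
    q=P[m][:,:2]; vx,vy,x0,y0=cv2.fitLine(q.astype(np.float32),cv2.DIST_HUBER,0,.01,.01).ravel(); print('dir deg',np.degrees(np.arctan2(vy,vx)),x0,y0)
    rep('knob',box(.5,.68,-.35,-.24,.14,.178)&(V>90)&(S<70))
    rep('lips',box(.5,.68,-.3,0,.15,.178)&(S>120)&(H>20)&(H<35))
    red=((H<6)|(H>174))&(S>150)
    rep('pinL',box(.5,.72,.28,.40,.076,.12)&red)
    rep('pinR',box(.5,.72,.12,.22,.076,.12)&red)
    m=box(.5,.72,.05,.42,.008,.035); rep('plate',m)
    q=P[m][:,:2].astype(np.float32); 
    if len(q): print(cv2.minAreaRect(q*1000))
    m=box(.5,.75,-.35,0,.006,.03)&(H>95)&(H<125)&(S>120); q=P[m][:,:2].astype(np.float32); print('base',cv2.minAreaRect(q*1000))
E
```

```text
top headtop 194 med [ 0.5936 -0.1033  0.192 ] mid [ 0.5951 -0.1048] ext [0.044 0.044 0.009] zmed/95 [0.192  0.1951]
top handle 358 med [ 0.5848 -0.1968  0.1636] mid [ 0.5838 -0.1849] ext [0.033 0.18  0.019] zmed/95 [0.1636 0.1669]
dir deg 85.748634 0.584579 -0.19789876
top knob 34 med [ 0.5759 -0.2777  0.1635] mid [ 0.6082 -0.2629] ext [0.088 0.041 0.033] zmed/95 [0.1635 0.1677]
top lips 62 med [ 0.6042 -0.2018  0.1634] mid [ 0.5878 -0.1874] ext [0.073 0.102 0.022] zmed/95 [0.1634 0.1681]
top pinL 69 med [0.5955 0.3227 0.0894] mid [0.5972 0.3225] ext [0.029 0.027 0.014] zmed/95 [0.0894 0.0928]
top pinR 65 med [0.6208 0.176  0.0933] mid [0.6207 0.1763] ext [0.026 0.027 0.011] zmed/95 [0.0933 0.0974]
top plate 1520 med [0.5997 0.2185 0.0208] mid [0.6282 0.2227] ext [0.18  0.314 0.027] zmed/95 [0.0208 0.0257]
((628.895751953125, 221.16371154785156), (169.46725463867188, 316.732421875), 2.574363946914673)
base ((615.846435546875, -188.60545349121094), (125.56463623046875, 127.26055908203125), 85.03539276123047)
scene headtop 198 med [ 0.5972 -0.0977  0.1915] mid [ 0.5942 -0.1026] ext [0.
[... 265 characters left out ...]
xt [0.068 0.045 0.029] zmed/95 [0.1644 0.1683]
scene lips 55 med [ 0.6089 -0.2261  0.1622] mid [ 0.5866 -0.1891] ext [0.072 0.101 0.019] zmed/95 [0.1622 0.1675]
scene pinL 111 med [0.5989 0.3258 0.0885] mid [0.5973 0.3251] ext [0.028 0.027 0.011] zmed/95 [0.0885 0.0903]
scene pinR 88 med [0.6216 0.1781 0.0929] mid [0.621  0.1776] ext [0.025 0.027 0.009] zmed/95 [0.0929 0.0957]
scene plate 2560 med [0.6317 0.2895 0.0205] mid [0.6088 0.251 ] ext [0.147 0.262 0.027] zmed/95 [0.0205 0.0278]
((608.5540161132812, 250.7206268310547), (112.55876159667969, 250.16505432128906), 8.779960632324219)
base ((617.4154663085938, -194.36526489257812), (111.1061782836914, 124.99967193603516), 85.7090072631836)
```

```bash
python3 -m crank '[[[0.25,-0.16,0,-0.095,60],[0.5,-0.32,0,-0.19,60],[0.75,-0.47,0,-0.285,60],[1,-0.63,0,-0.38,60],[1,-0.63,0,-0.47,60],[1,-0.63,0,-0.565,60],[1,-0.63,0,-0.66,60],[1,-0.63,0,-0.75,60]]]'
cat >> h.py <<'E'
def yaw():
    from scipy.spatial.transform import Rotation as R
    M=R.from_quat(robot.observe()['ee_rot']).as_matrix(); return M
def go(x,y,z,yw):
    s=robot.observe();M=yaw();d=M.T@(np.array([x,y,z])-s['ee_pos'])/0.2
    a=np.degrees(np.arctan2(M[1,0],M[0,0]));t=-((yw-a+180)%360-180)/90
    print('rel',d.round(3),'twist',round(t,3),'| at',s['ee_pos'].round(4),'yaw',round(a,2),'tilt',M[2].round(3),'F',s['force'].round(1),'w',round(s['width'],4),'gf',round(s['gripper_force'],1),'t',round(s['time'],2))
E
python3 -c "
from h import *
go(.589,-.177,.235,85)"
```

```text
time: 1.8
ee_pos: [0.324, -0.4578, 0.2389]
ee_rot: [0.753, 0.658, -0.0, 0.0]
force: [-0.1, 0.8, -0.3]
width: 0.0598
gripper_force: 0.0
rel [1.569 1.124 0.019] twist -0.03 | at [ 0.324  -0.4578  0.2389] yaw 82.26 tilt [-0.  0. -1.] F [-0.1  0.8 -0.3] w 0.0598 gf 0.0 t 1.8
```

```bash
python3 -m crank '[[[0.2,0.15,0,-0.03,60],[0.4,0.3,0,-0.03,60],[0.6,0.45,0,-0.03,60],[0.8,0.6,0,-0.03,60],[1,0.75,0,-0.03,60],[1,0.75,0,-0.03,60]]]'; python3 -m crank '[[[0.2,0.13,0,0,60],[0.4,0.26,0,0,60],[0.57,0.37,0,0,60],[0.57,0.37,0,0,60],[0.57,0.37,0,0,60]]]'
python3 -c "
from h import *
cap('wrist','w1.png')
go(.589,-.177,.133,85)"
```

```text
time: 2.4
ee_pos: [0.5061, -0.2735, 0.2393]
ee_rot: [0.736, 0.677, 0.003, 0.0]
force: [-0.0, -0.0, -0.3]
width: 0.0599
gripper_force: 0.0
time: 2.9
ee_pos: [0.5851, -0.1744, 0.2385]
ee_rot: [0.739, 0.673, -0.0, -0.0]
force: [0.3, 0.1, 0.2]
width: 0.0596
gripper_force: 0.0
rel [-0.002  0.024  0.527] twist -0.005 | at [ 0.5844 -0.176   0.2385] yaw 84.52 tilt [-0.001 -0.001 -1.   ] F [-0.2 -0.9  0.2] w 0.0599 gf 0.0 t 2.95
```

View pics/w1.png

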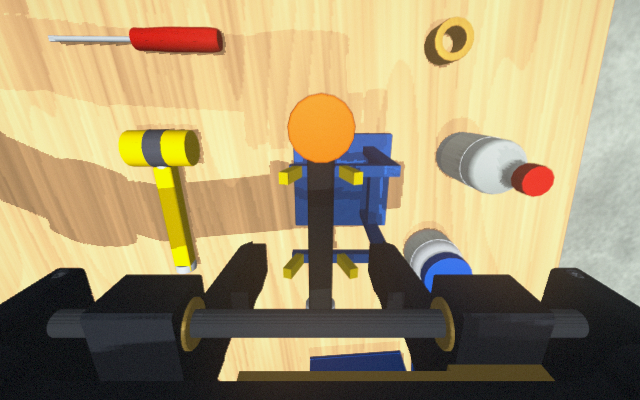

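Wrist view: the handle is centred between the fingers at column 320, with the hooks at rows 175 and 265. I'll descend and grip.

```bash
python3 -m crank '[[[0,0.02,0.15,0,60],[0,0.02,0.3,0,60],[0,0.02,0.45,0,60],[0,0.02,0.525,0,60],[0,0.02,0.525,0,60]]]'; python3 -m crank '[[[0,0,0,0,10],[0,0,0,0,10],[0,0,0,0,10],[0,0,0,0,10],[0,0,0,0,10],[0,0,0,0,10]]]'; python3 -c "
from h import *
go(.589,-.177,.253,85)"
```

```text
time: 3.45
ee_pos: [0.5868, -0.1765, 0.1318]
ee_rot: [0.74, 0.672, -0.001, -0.002]
force: [0.0, 0.0, 0.6]
width: 0.0599
gripper_force: 0.0
time: 4.05
ee_pos: [0.5887, -0.1751, 0.1341]
ee_rot: [0.74, 0.673, -0.0, -0.0]
force: [-2.9, 0.4, 5.3]
width: 0.0217
gripper_force: 30.0
rel [-0.01   0.002 -0.594] twist -0.005 | at [ 0.5887 -0.1751  0.1341] yaw 84.57 tilt [-0.    -0.001 -1.   ] F [-2.9  0.4  5.3] w 0.0217 gf 30.0 t 4.05
```

```bash
python3 -m crank '[[[0,0,-0.1,0,10],[0,0,-0.2,0,10],[0,0,-0.3,0,10],[0,0,-0.4,0,10],[0,0,-0.5,0,10],[0,0,-0.6,0,10],[0,0,-0.6,0,10],[0,0,-0.6,0,10]]]'; cat > m.py <<'E'
from h import *
import sys
def mal(n,save=None):
    """mallet pose in the tool frame from head/handle"""
    c=cap(n,save);P=cloud(c);h=cv2.cvtColor(c['color'],cv2.COLOR_RGB2HSV).astype(int)
    H,S,V=h[...,0],h[...,1],h[...,2];s=robot.observe();M=yaw()
    g=s['ee_pos']-M[:,2]*0.019; L=(P-g)@M   # tool frame about the grasp point
    # head top: orange
    m=(H>5)&(H<19)&(S>150)&(np.abs(L[...,1])<.06)&(L[...,0]>.03)&(L[...,0]<.14)&(np.abs(L[...,2])<.07)
    q=L[m]; t=q[q[:,2]<np.percentile(q[:,2],5)+.012]
    print(n,len(q),len(t),'headtop mid(tool about grip, mm)',((t.min(0)+t.max(0))/2*1000).round(1),'med',(np.median(t,0)*1000).round(1))
    A=np.c_[t[:,:2],np.ones(len(t))]; k=np.linalg.lstsq(A,t[:,2],rcond=None)[0]; print('top slopes deg',np.degrees(k[:2]).round(1))
    m=(V<70)&(np.abs(L[...,1])<.013)&(L[...,2]<.0)&(L[...,2]>-.03)&(((L[...,0]>.022)&(L[...,0]<.055))|((L[...,0]<-.03)&(L[...,0]>-.09)))
    q=L[m]
    if len(q)>10: print('handle z=a x+b: ',np.polyfit(q[:,0],q[:,2]*1000,1).round(2),len(q))
if __name__=='__main__':
    mal('top');mal('scene')
E
python3 m.py; python3 -c "
from h import *
go(.52,.30,.253,9)"
```

```text
time: 4.85
ee_pos: [0.5885, -0.175, 0.2527]
ee_rot: [0.74, 0.673, -0.0, -0.0]
force: [-0.0, 0.3, -4.1]
width: 0.0218
gripper_force: 30.0
top 259 239 headtop mid(tool about grip, mm) [ 71.    0.3 -36.7] med [ 71.3  -0.5 -39.4]
top slopes deg [ 0.3 -3. ]
handle z=a x+b:  [-82.09  -7.72] 55
scene 423 199 headtop mid(tool about grip, mm) [ 72.8   0.6 -35. ] med [ 78.5   2.3 -38.6]
top slopes deg [6.1 3.3]
handle z=a x+b:  [-53.01  -6.1 ] 24
rel [ 2.332 -0.563 -0.003] twist 0.84 | at [ 0.588  -0.1749  0.2519] yaw 84.58 tilt [ 0.    -0.003 -1.   ] F [ 0.6 -0.4 -5.2] w 0.0219 gf 30.0 t 4.95
```

```bash
python3 -m crank '[[[0.1,0,0,0.05,10],[0.25,0,0,0.12,10],[0.4,0,0,0.2,10],[0.55,0,0,0.28,10],[0.7,0,0,0.36,10],[0.85,0,0,0.44,10],[0.95,0,0,0.52,10],[1,0,0,0.6,10]]]'; python3 -c "
from h import *
go(.550,.166,.200,9)"
```

```text
time: 5.75
ee_pos: [0.6071, 0.0272, 0.2522]
ee_rot: [0.965, 0.263, -0.001, -0.001]
force: [0.5, 0.2, -2.9]
width: 0.0214
gripper_force: 30.0
rel [ 0.106 -0.742  0.262] twist 0.239 | at [0.6071 0.0272 0.2522] yaw 30.48 tilt [-0.001 -0.002 -1.   ] F [ 0.5  0.2 -2.9] w 0.0214 gf 30.0 t 5.75
```

```bash
python3 -m crank '[[[0.02,-0.12,0,0.05,10],[0.05,-0.3,0,0.1,10],[0.08,-0.48,0,0.16,10],[0.1,-0.63,0,0.21,10],[0.105,-0.74,0,0.24,10],[0.105,-0.74,0.13,0.24,10],[0.105,-0.74,0.26,0.24,10],[0.105,-0.74,0.26,0.24,10]]]'; python3 - <<'E'
from m import *
mal('top'); mal('scene','s2.png')
go(.550,.166,.120,9.2)
for n in ['top','scene']:
    c=cap(n);P=cloud(c);h=cv2.cvtColor(c['color'],cv2.COLOR_RGB2HSV).astype(int);H,S=h[...,0],h[...,1]
    m=(H>5)&(H<19)&(S>150)&(P[...,2]>.15)&(P[...,0]>.5)&(P[...,1]>.08); q=P[m]
    if len(q): q=q[q[:,2]>np.percentile(q[:,2],95)-.012]; print(n,'head',((q.min(0)+q.max(0))/2).round(4))
E
```

```text
time: 6.55
ee_pos: [0.5474, 0.1611, 0.1973]
ee_rot: [0.997, 0.079, -0.004, 0.001]
force: [-0.0, -0.0, -4.7]
width: 0.022
gripper_force: 30.0
top 253 210 headtop mid(tool about grip, mm) [ 61.5   3.  -48.3] med [ 69.1   2.4 -36.8]
top slopes deg [ 0.5 -0.1]
handle z=a x+b:  [-24.86 -10.4 ] 197
scene 550 299 headtop mid(tool about grip, mm) [ 69.2  -1.8 -33.8] med [ 73.5  -3.6 -36.8]
top slopes deg [ 4.6 -3.3]
handle z=a x+b:  [132.18 -11.39] 33
rel [ 0.003 -0.02   0.405] twist -0.003 | at [0.5502 0.1619 0.2011] yaw 8.97 tilt [-0.002  0.    -1.   ] F [-0.3  0.4 -3.8] w 0.0217 gf 30.0 t 6.65
top head [0.5651 0.1367 0.4027]
scene head [0.6207 0.1752 0.2569]
```

View pics/s2.png

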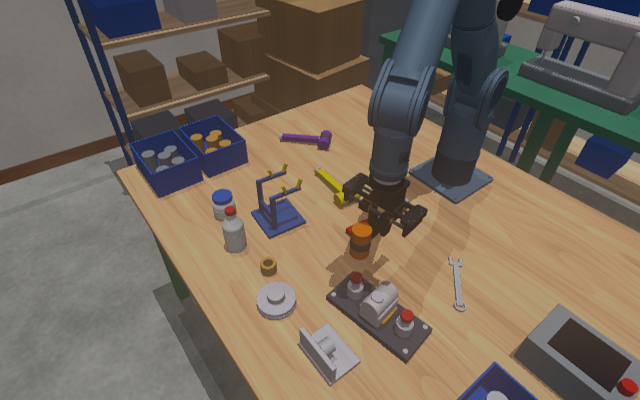

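```bash
python3 -m crank '[[[0,-0.02,0,0,10],[0,-0.02,0.24,0,10],[0,-0.02,0.48,0,10],[0,-0.02,0.48,0,10],[0,-0.02,0.3,0,10],[0,-0.02,0.3,0,10]]]'; cat > p.py <<'E'
from m import *
def pins():
    for n in ['top','scene']:
        c=cap(n);P=cloud(c);h=cv2.cvtColor(c['color'],cv2.COLOR_RGB2HSV).astype(int);H,S=h[...,0],h[...,1]
        red=((H<6)|(H>174))&(S>150)
        for t,x,y in [('L',.597,.324),('R',.621,.177)]:
            m=red&(np.hypot(P[...,0]-x,P[...,1]-y)<.022)&(P[...,2]>.055)&(P[...,2]<.11);q=P[m]
            if len(q)>5: print(n,t,len(q),'z med/90',np.percentile(q[:,2],[50,90]).round(4))
if __name__=='__main__': mal('scene'); pins(); go(.550,.166,.15,9.2)
E
python3 p.py
```

```text
time: 7.35
ee_pos: [0.554, 0.1679, 0.1477]
ee_rot: [0.997, 0.078, 0.005, -0.001]
force: [1.2, 0.8, -3.4]
width: 0.022
gripper_force: 30.0
scene 522 281 headtop mid(tool about grip, mm) [ 68.7  -2.  -43.9] med [ 72.8  -5.  -46.3]
top slopes deg [ 1.4 -3.7]
handle z=a x+b:  [380.43 -22.53] 34
top R 19 z med/90 [0.0821 0.0843]
scene L 113 z med/90 [0.0884 0.0906]
scene R 27 z med/90 [0.0821 0.0835]
rel [-0.004  0.001 -0.034] twist -0.003 | at [0.5508 0.1663 0.1433] yaw 8.96 tilt [ 0.002 -0.    -1.   ] F [ 0.2 -0.7 -4.1] w 0.0221 gf 30.0 t 7.5
```

```bash
python3 -m crank '[[[0,0,0,0,10],[0,0,0,0,10]]]' | head -2; python3 p.py
```

```text
time: 7.7
ee_pos: [0.5496, 0.1659, 0.1413]
scene 514 275 headtop mid(tool about grip, mm) [ 67.   -1.4 -42.1] med [ 71.5  -4.2 -44.8]
top slopes deg [ 1.6 -3.2]
handle z=a x+b:  [219.49 -16.19] 30
top R 13 z med/90 [0.0807 0.0827]
scene L 112 z med/90 [0.0887 0.0905]
scene R 29 z med/90 [0.0823 0.0838]
rel [ 0.001  0.    -0.043] twist -0.003 | at [0.5498 0.166  0.1413] yaw 8.97 tilt [-0.001  0.    -1.   ] F [-0.1 -0.5 -4.6] w 0.0218 gf 30.0 t 7.85
```

```bash
python3 -m crank '[[[0,0,-0.25,0,10],[0,0,-0.25,0,10],[0,0,0,0,10],[0,0,0.24,0,10],[0,0,0.29,0,10],[0,0,0.05,0,10],[0,0,0.05,0,10],[0,0,0.05,0,10]]]'; python3 p.py
```

```text
time: 8.65
ee_pos: [0.5513, 0.1665, 0.1335]
ee_rot: [0.997, 0.078, 0.001, -0.0]
force: [0.0, 0.0, -3.8]
width: 0.0217
gripper_force: 30.0
scene 534 253 headtop mid(tool about grip, mm) [ 60.5  -3.1 -56.3] med [ 66.6  -4.4 -56. ]
top slopes deg [-4.9 -2.5]
handle z=a x+b:  [331.57 -21.53] 18
top R 25 z med/90 [0.0726 0.0744]
scene L 113 z med/90 [0.0889 0.0906]
scene R 35 z med/90 [0.0715 0.0741]
rel [ 0.003 -0.001 -0.093] twist -0.003 | at [0.5495 0.1658 0.1314] yaw 8.97 tilt [-0.001  0.    -1.   ] F [ 0.1 -0.1 -4.9] w 0.0214 gf 30.0 t 8.8
```

```bash
python3 -m crank '[[[-0.03,0,-0.25,0,10],[-0.03,0,-0.25,0,10],[-0.03,0,0,0,10],[-0.03,0,0.24,0,10],[-0.03,0,0.29,0,10],[-0.03,0,0,0,10],[-0.03,0,0,0,10],[-0.03,0,0,0,10]]]'; python3 p.py
```

```text
time: 9.6
ee_pos: [0.5458, 0.1657, 0.1341]
ee_rot: [0.997, 0.078, 0.002, -0.001]
force: [-0.0, 0.1, -3.8]
width: 0.0217
gripper_force: 30.0
scene 532 236 headtop mid(tool about grip, mm) [ 56.1  -3.2 -62.6] med [ 61.6  -4.9 -62.8]
top slopes deg [-4.9 -2.3]
handle z=a x+b:  [ 69.28 -14.92] 14
top R 21 z med/90 [0.0695 0.0727]
scene L 112 z med/90 [0.0885 0.0903]
scene R 32 z med/90 [0.0698 0.0713]
rel [ 0.033 -0.001 -0.094] twist -0.003 | at [0.5434 0.1647 0.1312] yaw 8.97 tilt [-0.001  0.001 -1.   ] F [-0.2  0.5 -4.3] w 0.0216 gf 30.0 t 9.75
```

```bash
python3 -m crank '[[[0,0,-0.25,0,10],[0,0,-0.5,0,10],[0,0,-0.65,-0.05,10],[0,0.15,-0.65,-0.12,10],[0,0.3,-0.65,-0.2,10],[0,0.5,-0.65,-0.29,10],[0,0.7,-0.65,-0.37,10],[0,0.85,-0.65,-0.44,10]]]'; python3 -c "
from h import *
go(.588,-.176,.260,84.6)"
```

```text
time: 10.55
ee_pos: [0.5699, -0.0061, 0.2604]
ee_rot: [0.911, 0.413, -0.001, 0.0]
force: [0.7, -1.0, -3.9]
width: 0.022
gripper_force: 30.0
rel [-0.579  0.629  0.003] twist -0.399 | at [ 0.5699 -0.0061  0.2604] yaw 48.73 tilt [-0.003 -0.001 -1.   ] F [ 0.7 -1.  -3.9] w 0.022 gf 30.0 t 10.55
```

```bash
python3 -m crank '[[[-0.1,0.1,0,-0.09,10],[-0.25,0.25,0,-0.18,10],[-0.4,0.4,0,-0.27,10],[-0.5,0.53,0,-0.36,10],[-0.58,0.63,0,-0.4,10],[-0.58,0.63,0,-0.4,10],[-0.58,0.63,0,-0.4,10]]]'; python3 - <<'E'
from p import *
mal('top');mal('scene','s3.png');pins();go(.588,-.176,.15,84.6)
E
```

```text
time: 11.25
ee_pos: [0.5875, -0.1733, 0.2603]
ee_rot: [0.74, 0.672, -0.001, -0.001]
force: [-0.0, 0.9, -4.1]
width: 0.0215
gripper_force: 30.0
top 349 237 headtop mid(tool about grip, mm) [ 54.2  -0.4 -61.7] med [ 54.6  -1.5 -61. ]
top slopes deg [-13.   -1.7]
scene 428 146 headtop mid(tool about grip, mm) [ 55.7   0.7 -61. ] med [ 66.1   3.1 -61. ]
top slopes deg [-5.6  2.1]
top L 68 z med/90 [0.0891 0.0923]
top R 55 z med/90 [0.0701 0.0723]
scene L 111 z med/90 [0.0886 0.0905]
scene R 82 z med/90 [0.0695 0.0713]
rel [-0.023  0.001  0.557] twist 0.001 | at [ 0.5883 -0.1715  0.2615] yaw 84.68 tilt [ 0.001 -0.001 -1.   ] F [-0.  -0.2 -4.7] w 0.0216 gf 30.0 t 11.45
```

View pics/s3.png

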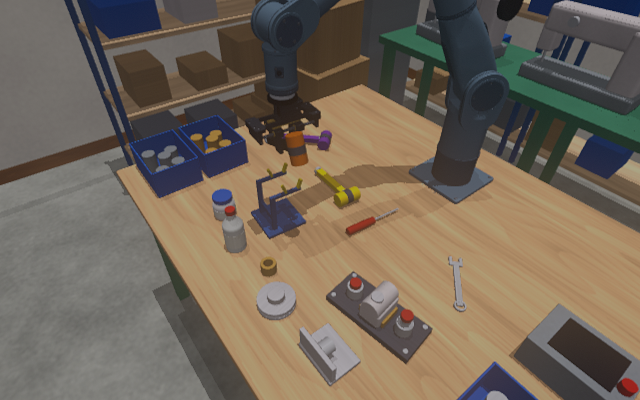

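Picture: the right pin (357,285) sits on its boss, and the mallet is tilted about 17° nose-up in the grip. I'll level it on the hooks and regrip.

```bash
python3 -m crank '[[[-0.02,0,0.2,0,10],[-0.02,0,0.4,0,10],[-0.02,0,0.5,0,10],[-0.02,0,0.55,0,10],[-0.02,0,0.58,0,10],[-0.02,0,0.61,0,10],[-0.02,0,0.635,0,10],[-0.02,0,0.635,0,10]]]'; python3 -c "
from m import *
mal('scene');go(.588,-.176,.133,84.6)"
```

```text
time: 12.25
ee_pos: [0.5891, -0.1767, 0.1352]
ee_rot: [0.74, 0.673, 0.001, 0.001]
force: [1.5, 1.7, -0.4]
width: 0.022
gripper_force: 30.0
scene 355 169 headtop mid(tool about grip, mm) [ 72.7   0.9 -35.7] med [ 78.1   2.7 -39.3]
top slopes deg [4.6 5.1]
handle z=a x+b:  [18.76 -7.49] 16
rel [ 0.004 -0.005  0.012] twist 0.0 | at [ 0.589  -0.1768  0.1353] yaw 84.6 tilt [ 0.     0.002 -1.   ] F [ 1.3  2.  -1.4] w 0.0215 gf 30.0 t 12.3
```

Level again, and still gripped. Lifting for the left pin.

```bash
python3 -m crank '[[[0,0,-0.1,0,10],[0,0,-0.2,0,10],[0,0,-0.35,0,10],[0,0,-0.5,0,10],[0,0,-0.62,0,10],[0,0,-0.62,0,10]]]'; python3 -m crank '[[[0.1,0,0,0.05,10],[0.25,0,0,0.12,10],[0.4,0,0,0.2,10],[0.55,0,0,0.28,10],[0.7,0,0,0.36,10],[0.85,0,0,0.44,10],[0.95,0,0,0.52,10],[1,0,0,0.6,10]]]'; python3 -c "
from h import *
go(.526,.313,.255,9.2)"
```

```text
time: 12.9
ee_pos: [0.5899, -0.1781, 0.2622]
ee_rot: [0.74, 0.672, 0.002, 0.003]
force: [0.5, -0.7, -4.0]
width: 0.0221
gripper_force: 30.0
time: 13.7
ee_pos: [0.606, 0.0245, 0.2568]
ee_rot: [0.965, 0.263, -0.001, -0.001]
force: [-0.5, -0.5, -3.6]
width: 0.0217
gripper_force: 30.0
rel [ 0.386 -1.446  0.011] twist 0.236 | at [0.606  0.0245 0.2568] yaw 30.44 tilt [-0.002 -0.002 -1.   ] F [-0.5 -0.5 -3.6] w 0.0217 gf 30.0 t 13.7
```

```bash
python3 -m crank '[[[0.05,-0.15,0,0.05,10],[0.1,-0.3,0,0.1,10],[0.15,-0.45,0,0.16,10],[0.2,-0.6,0,0.21,10],[0.25,-0.75,0,0.236,10],[0.25,-0.9,0,0.236,10],[0.25,-0.9,0,0.236,10]]]';  python3 -c "
from h import *
go(.526,.313,.200,9.2)"
```

```text
time: 14.4
ee_pos: [0.5549, 0.2074, 0.2569]
ee_rot: [0.996, 0.085, -0.002, -0.001]
force: [0.5, 0.4, -3.7]
width: 0.0215
gripper_force: 30.0
rel [-0.052 -0.544  0.286] twist 0.006 | at [0.5549 0.2074 0.2569] yaw 9.75 tilt [-0.003 -0.002 -1.   ] F [ 0.5  0.4 -3.7] w 0.0215 gf 30.0 t 14.4
```

```bash
python3 -m crank '[[[-0.02,-0.2,0,0.006,10],[-0.04,-0.4,0,0.006,10],[-0.05,-0.545,0,0.006,10],[-0.05,-0.545,0.14,0.006,10],[-0.05,-0.545,0.285,0.006,10],[-0.05,-0.545,0.285,0.006,10],[-0.05,-0.545,0.285,0.006,10]]]';  python3 - <<'E'
from p import *
mal('scene');mal('top','t4.png');pins();go(.526,.313,.103,9.2)
E
```

```text
time: 15.1
ee_pos: [0.5308, 0.3072, 0.2009]
ee_rot: [0.997, 0.076, -0.001, 0.001]
force: [0.3, 0.1, -3.0]
width: 0.0214
gripper_force: 30.0
scene 676 383 headtop mid(tool about grip, mm) [ 69.6  -0.7 -35.7] med [ 73.6  -2.7 -38.9]
top slopes deg [ 4.  -1.9]
handle z=a x+b:  [10.57 -8.58] 27
top 318 234 headtop mid(tool about grip, mm) [ 62.5   9.5 -49.7] med [ 68.4   2.  -40.3]
top slopes deg [ 0.  -0.3]
handle z=a x+b:  [-41.38 -10.92] 218
top L 29 z med/90 [0.0895 0.0923]
top R 57 z med/90 [0.0697 0.0726]
scene L 112 z med/90 [0.0886 0.0902]
scene R 84 z med/90 [0.0694 0.0718]
rel [-0.027 -0.026  0.501] twist -0.005 | at [0.5319 0.3086 0.2032] yaw 8.76 tilt [ 0.002 -0.001 -1.   ] F [ 0.1 -0.5 -3.7] w 0.0216 gf 30.0 t 15.3
```

View pics/t4.png

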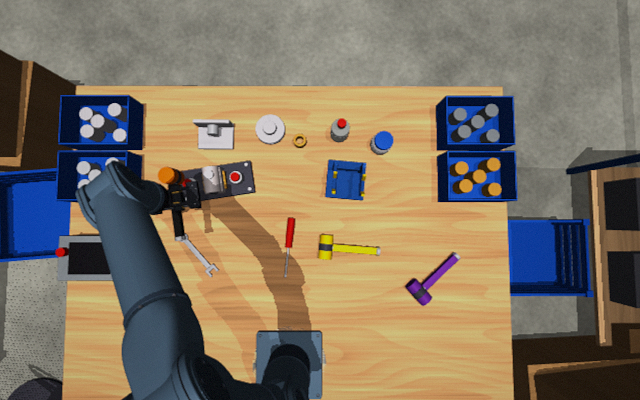

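The head at (170,175) is over the left pin once perspective is allowed for. Striking.

```bash
python3 -m crank '[[[-0.025,-0.025,0,0,10],[-0.025,-0.025,0.24,0,10],[-0.025,-0.025,0.48,0,10],[-0.025,-0.025,0.52,0,10],[-0.025,-0.025,0.3,0,10],[-0.025,-0.025,0.3,0,10],[-0.025,-0.025,0.3,0,10]]]'; python3 p.py; python3 -c "
from h import *
go(.526,.313,.08,9.2)"
```

```text
time: 16.0
ee_pos: [0.5263, 0.3136, 0.1444]
ee_rot: [0.997, 0.077, 0.002, -0.001]
force: [-0.3, -0.2, -4.0]
width: 0.0216
gripper_force: 30.0
scene 643 346 headtop mid(tool about grip, mm) [ 65.8  -2.5 -48.5] med [ 71.2  -3.4 -49.7]
top slopes deg [-0.4 -1.4]
handle z=a x+b:  [-96.6  -10.51] 17
top L 32 z med/90 [0.0812 0.083 ]
top R 56 z med/90 [0.0699 0.0723]
scene L 105 z med/90 [0.0804 0.0825]
scene R 85 z med/90 [0.0696 0.0714]
rel [ 0.013  0.742 -0.042] twist -0.005 | at [0.5247 0.3122 0.1416] yaw 8.79 tilt [-0.001  0.001 -1.   ] F [ 0.7 -0.1 -4.4] w 0.0218 gf 30.0 t 16.15
rel [ 0.007 -0.003  0.308] twist -0.005 | at [0.5247 0.3122 0.1416] yaw 8.79 tilt [-0.001  0.001 -1.   ] F [ 0.7 -0.1 -4.4] w 0.0218 gf 30.0 t 16.15
```

```bash
python3 -m crank '[[[-0.015,0,-0.25,0,10],[-0.015,0,-0.25,0,10],[-0.015,0,0,0,10],[-0.015,0,0.25,0,10],[-0.015,0,0.32,0,10],[-0.015,0,0.05,0,10],[-0.015,0,0.05,0,10],[-0.015,0,0.05,0,10]]]'; python3 p.py
```

```text
time: 16.95
ee_pos: [0.5234, 0.3128, 0.1337]
ee_rot: [0.997, 0.077, 0.001, -0.001]
force: [-0.2, 0.2, -3.0]
width: 0.0219
gripper_force: 30.0
scene 654 296 headtop mid(tool about grip, mm) [ 55.6  -2.7 -62.8] med [ 61.   -3.8 -63. ]
top slopes deg [-5.4 -0.9]
top L 42 z med/90 [0.073  0.0759]
top R 56 z med/90 [0.0694 0.0721]
scene L 108 z med/90 [0.0732 0.0747]
scene R 86 z med/90 [0.0701 0.0718]
rel [ 0.029  0.741 -0.094] twist -0.005 | at [0.5216 0.3115 0.1311] yaw 8.79 tilt [-0.001  0.001 -1.   ] F [-0.3  0.2 -3.5] w 0.0216 gf 30.0 t 17.1
```

```bash
python3 -m crank '[[[-0.02,0,-0.25,0,10],[-0.02,0,-0.25,0,10],[-0.02,0,0,0,10],[-0.02,0,0.25,0,10],[-0.02,0,0.335,0,10],[-0.02,0,0,0,10],[-0.02,0,0,0,10],[-0.02,0,0,0,10]]]'; python3 p.py
```

```text
time: 17.9
ee_pos: [0.5201, 0.3128, 0.1347]
ee_rot: [0.997, 0.077, 0.002, -0.001]
force: [1.7, -0.7, -4.0]
width: 0.0217
gripper_force: 30.3
scene 547 223 headtop mid(tool about grip, mm) [ 53.4  -2.5 -63.1] med [ 62.5  -5.6 -64.3]
top slopes deg [ 3.9 -1.7]
top L 47 z med/90 [0.0698 0.0731]
top R 56 z med/90 [0.0698 0.0732]
scene L 110 z med/90 [0.0689 0.0709]
scene R 86 z med/90 [0.0697 0.0719]
rel [ 0.05   0.74  -0.096] twist -0.005 | at [0.5174 0.3107 0.1307] yaw 8.79 tilt [-0.002  0.001 -1.   ] F [ 0.2 -0.5 -4.5] w 0.0216 gf 30.3 t 18.05
```

Both pins read the same height and are home. Carrying the mallet back.

```bash
python3 -m crank '[[[0,0,-0.25,0,10],[0,0,-0.5,0,10],[0,0,-0.65,0,10],[0,0.15,-0.65,0,10],[0.05,0.35,-0.65,-0.08,10],[0.1,0.55,-0.65,-0.16,10],[0.15,0.75,-0.65,-0.24,10],[0.2,0.95,-0.65,-0.32,10]]]'; python3 -c "
from h import *
go(.588,-.176,.260,84.6)"
```

```text
time: 18.85
ee_pos: [0.5862, 0.1279, 0.2599]
ee_rot: [0.946, 0.325, -0.002, -0.0]
force: [1.5, -0.1, -3.4]
width: 0.0218
gripper_force: 30.3
rel [-9.260e-01  1.204e+00  1.000e-03] twist -0.519 | at [0.5862 0.1279 0.2599] yaw 37.9 tilt [-0.003 -0.001 -1.   ] F [ 1.5 -0.1 -3.4] w 0.0218 gf 30.3 t 18.85
```

```bash
python3 -m crank '[[[-0.07,0.1,0,-0.07,10],[-0.17,0.22,0,-0.15,10],[-0.28,0.36,0,-0.23,10],[-0.4,0.52,0,-0.31,10],[-0.52,0.68,0,-0.39,10],[-0.64,0.83,0,-0.47,10],[-0.72,0.94,0,-0.52,10],[-0.77,1,0,-0.52,10]]]'; python3 -c "
from h import *
go(.588,-.176,.260,84.6)"
```

```text
time: 19.65
ee_pos: [0.5854, -0.1261, 0.2598]
ee_rot: [0.742, 0.67, -0.001, -0.001]
force: [-0.5, 0.3, -4.4]
width: 0.0216
gripper_force: 30.3
rel [-0.247  0.038 -0.001] twist -0.004 | at [ 0.5854 -0.1261  0.2598] yaw 84.21 tilt [-0.001 -0.003 -1.   ] F [-0.5  0.3 -4.4] w 0.0216 gf 30.3 t 19.65
```

```bash
python3 -m crank '[[[-0.15,0.02,0,-0.004,10],[-0.24,0.03,0,-0.004,10],[-0.24,0.03,0,-0.004,10],[-0.24,0.03,0,-0.004,10]]]'; python3 - <<'E'
from p import *
mal('scene');mal('top');pins();go(.588,-.176,.132,84.6)
E
```

```text
time: 20.05
ee_pos: [0.5878, -0.1695, 0.2608]
ee_rot: [0.739, 0.674, -0.0, -0.001]
force: [0.2, 0.9, -3.6]
width: 0.0217
gripper_force: 30.3
scene 392 135 headtop mid(tool about grip, mm) [ 53.5   1.1 -62.6] med [ 64.2   6.5 -62.9]
top slopes deg [1.7 2.9]
handle z=a x+b:  [545.92 -25.91] 13
top 292 175 headtop mid(tool about grip, mm) [ 54.7  -0.4 -63.6] med [ 49.   -1.2 -64.9]
top slopes deg [-1.4 -2.1]
top L 61 z med/90 [0.0692 0.0714]
top R 57 z med/90 [0.0693 0.0724]
scene L 106 z med/90 [0.0694 0.0711]
scene R 84 z med/90 [0.0695 0.0715]
rel [-0.035  0.002  0.648] twist 0.003 | at [ 0.5882 -0.1691  0.2616] yaw 84.86 tilt [ 0.001 -0.    -1.   ] F [ 0.3 -0.9 -4.4] w 0.0217 gf 30.3 t 20.25
```

```bash
python3 -m crank '[[[-0.03,0,0.2,0,10],[-0.03,0,0.4,0,10],[-0.03,0,0.49,0,10],[-0.03,0,0.54,0,10],[-0.03,0,0.58,0,10],[-0.03,0,0.61,0,10],[-0.03,0,0.64,0,10],[-0.03,0,0.64,0,10]]]'; python3 -c "
from m import *
mal('scene');mal('top');go(.588,-.176,.133,84.6)"
```

```text
time: 21.05
ee_pos: [0.5888, -0.1764, 0.1346]
ee_rot: [0.739, 0.674, 0.001, 0.001]
force: [0.5, 2.5, 1.6]
width: 0.0215
gripper_force: 30.0
scene 346 175 headtop mid(tool about grip, mm) [ 73.6   0.  -34.9] med [ 78.5   2.3 -38.1]
top slopes deg [5.9 4. ]
handle z=a x+b:  [193.54 -12.69] 17
top 208 190 headtop mid(tool about grip, mm) [ 72.    0.4 -37.3] med [ 72.4  -0.3 -38.3]
top slopes deg [0.4 0.1]
handle z=a x+b:  [100.89 -13.72] 44
rel [ 0.002 -0.004  0.008] twist 0.002 | at [ 0.5888 -0.1764  0.1346] yaw 84.77 tilt [ 0.001  0.003 -1.   ] F [1.8 2.9 2. ] w 0.022 gf 30.0 t 21.15
```

Level and seated. Releasing, then rising clear.

```bash
python3 -m crank '[[[0,0,0,0,40],[0,0,0,0,50],[0,0,0,0,60],[0,0,0,0,60],[0,0,0,0,60]]]'; python3 -m crank '[[[0,0,-0.1,0,60],[0,0,-0.2,0,60],[0,0,-0.35,0,60],[0,0,-0.55,0,60],[0,0,-0.75,0,60],[0,0,-0.75,0,60],[0,0,-0.75,0,60]]]'; python3 - <<'E'
from p import *
cap('wrist','w5.png');pins();go(0.588,-.176,.28,84.6)
for n in ['top','scene']:
    c=cap(n);P=cloud(c);h=cv2.cvtColor(c['color'],cv2.COLOR_RGB2HSV).astype(int)
    q=P[(P[...,0]>.5)&(P[...,0]<.68)&(P[...,1]>-.16)&(P[...,1]<-.05)&(P[...,2]>.178)&(P[...,2]<.22)]
    print(n,((q.min(0)+q.max(0))/2).round(4),np.median(q,0).round(4))
E
```

```text
time: 21.65
ee_pos: [0.5874, -0.1772, 0.1336]
ee_rot: [0.739, 0.674, -0.0, 0.0]
force: [-0.4, 1.0, 0.3]
width: 0.0591
gripper_force: 0.0
time: 22.35
ee_pos: [0.5879, -0.1771, 0.2845]
ee_rot: [0.739, 0.674, 0.0, 0.001]
force: [0.2, 0.0, -0.9]
width: 0.06
gripper_force: 0.0
top L 60 z med/90 [0.069  0.0726]
top R 56 z med/90 [0.0695 0.0721]
scene L 105 z med/90 [0.0692 0.0709]
scene R 85 z med/90 [0.0696 0.0717]
rel [0.005 0.007 0.011] twist 0.002 | at [ 0.5866 -0.1769  0.2821] yaw 84.75 tilt [ 0.    -0.003 -1.   ] F [-0.4  0.1 -0.3] w 0.06 gf 0.0 t 22.5
top [ 0.5956 -0.1048  0.188 ] [ 0.5964 -0.1033  0.1916]
scene [ 0.5958 -0.1022  0.1865] [ 0.598  -0.0981  0.1915]
```

View pics/w5.png

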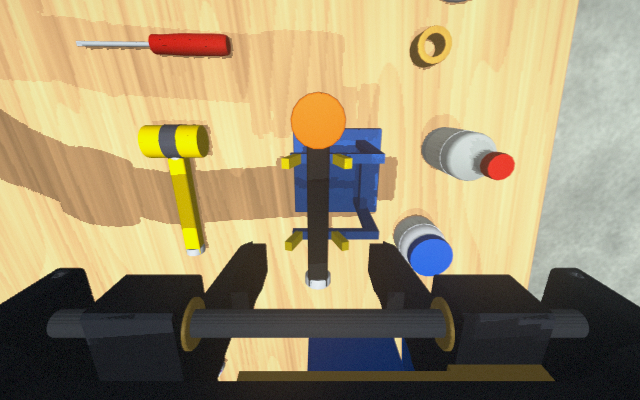

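The mallet hangs between the lips of both hooks (rows 160 and 240). The head is back within 2 mm of where it started, and the pins are home.

```bash
python3 -c "
from plant import robot
print(robot.close_job())"
```

```text
the job is handed in; nothing more can be done
None
```

The job is handed in at about 22.6 s of the 58 s allowed: both pins measured home (caps about 69 to 70 mm above the table) and the mallet hangs released on its two hooks; the hand-in gave no verdict.

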